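# Seat the vial tray and shut the medicine case

## Task

The aluminium tray of vials is sticking out of the front of the open white medicine case. Slide it in until it bears firmly on the rubber stop at the back, never leaning on it hard; then push the lid forward past upright and let go, so that its own weight swings it down onto its spring catches untouched, and finally press its front lip down, gently but until it snaps fully shut. Leave the things standing around the case where they are.

Things in the scene. Friction and masses are not known exactly. Their poses are not given: they have to be found in the camera images.
- case: Fixed white plastic case, 150 deep (x) x 180 wide (y) x 80 high, open on top and at its front (-x); side and back walls 5 thick, floor 4 thick. Origin: centre of its underside; x points from the open front to the back wall, z up. Its yaw is within 0.25 rad of the robot's. Its sides carry two spring catches for the lid. More than 25 N on the case or lid is too hard.
- lid (a joint): Lid angle: 0 shut and level, 1.57 upright, 1.9 leaning fully back (stop). Starts 1.66 to 1.84, leaning away from the robot, and may sink back to the stop. Stiff damped hinge: it stays where left near upright, begins to fall by itself somewhere between 1.4 and 1.2, takes 1.5 to 6 s, and rests on the catches at about 0.11. It must not be touched from 0.95 to 0.2, where its weight alone moves it.
- lid_hinge (a point): Middle of the lid's hinge axis, which runs along the case's y at the top of the back wall: at the case's x = +75, y = 0, z = 80. The plain white lid is 217 wide, 6 thick, 0.24 to 0.37 kg, and reaches 179 from here to the end of its front lip; its outer face (the back when open) is flat. Axes turn with the lid; at 0 they match the case's.
- lid_lip (a point): Place to press: on the outer (upper, when shut) face of the lid's front lip, 166 from the hinge axis and, shut, 6 above it. The lip is a 60 wide tongue, 5 thick, 25 long, in the middle of the lid's front edge. From there, about 6 to 12 N straight down here snaps the lid past the catches to 0, where it meets a hard stop. A tray that sticks out keeps it from shutting.
- tray: Loose open aluminium tray, amber vials fixed in it, 112 (x) x 166 (y) x 63 high, 0.24 to 0.39 kg. Origin: centre of its underside, on the case's floor, 4 above the table; x as the case's. 2 to spare on each side. Starts sticking 18 to 41 out of the case. Flat front, 56 before its origin. Sliding takes 0.5 to 3 N; more than 14 N is too hard; 3 N on the stop for 0.2 s seats it (push with 6 to 11).
- stop: The tray stop inside the case, carrying a rubber bar 10 (x) x 140 (y) x 22 high across the floor. Origin: on the floor at the case's x = +67, fixed to the case; it does NOT tell where the bar is clamped. Somewhere unknown within 14 mm: a seated tray's origin ends between the case's x = -11 and +3, found only by feel. The bar does not give. Hidden once the tray is in.
- dropper_a: Small white dropper bottle, 32 across, 78 high, loose, on the table to the left of the case; leave alone. Origin: centre of its underside.
- dropper_b: Small white dropper bottle, 32 across, 78 high, loose, on the table to the left of the case; leave alone. Origin: centre of its underside.
- dropper_c: Small white dropper bottle, 32 across, 78 high, loose, on the table to the left of the case; leave alone. Origin: centre of its underside.
- carton: Paper medicine carton, 120 x 55 x 50 high, loose, at the right of the case; leave alone. Origin: centre of its underside.
- blister_a: Flat blister pack, 100 x 62 x 9 high, loose on the table; leave alone. Origin: centre of its underside.
- blister_b: Flat blister pack, 100 x 62 x 9 high, loose on the table; leave alone. Origin: centre of its underside.
- jar: Jar, 60 across, 85 high, loose, behind and to the right of the case; leave alone. Origin: centre of its underside.

How it is judged:
On the way, in this order (a step that is already met when the one before it is completed fails the run):
1. the tray is pressed against the rubber stop with at least 3 N (contact force between tray and stop above 3 N and value of joint lid above 1.3 rad), for 0.2 s.
2. the lid, pushed past upright, has swung down by its own weight (value of joint lid below 0.2 rad), for 0.1 s.
3. the lid is snapped shut (value of joint lid below 0.025 rad), for 0.2 s.
At the end, for the whole second after the job is handed in: The lid is at rest within 0.025 rad of fully shut, and the tray lies flat on the case's floor, at rest, inside the case, its origin no farther forward than 14 mm before the middle of the case (a seated tray always is) (value of joint lid below 0.025 rad and velocity of joint lid between -0.05 and 0.05 rad/s and x of tray in the frame of case above -0.014 m and z of tray in the frame of case below 0.008 m and angle between tray's own z axis and vertical below 0.05 rad and linear speed of tray below 0.01 m/s); the robot touches nothing.
It fails at once if the tray is pushed with more than 14 N (contact force between any of the fingers, the arm and tray above 14 N).
It fails at once if the case or its lid is touched with more than 25 N (contact force between any of the fingers, the arm and case above 25 N).
It fails at once if the robot touches the lid or case while the lid is between 0.95 and 0.2 rad (value of joint lid between 0.2 and 0.95 rad and contact force between any of the fingers, the arm and case above 0.3 N).
It fails at once if a thing standing around the case is moved by more than 15 mm (distance of any of dropper_a, dropper_b, dropper_c, carton, blister_a, blister_b, jar from where it was at the start of the episode above 0.015 m).
It also fails if it takes over 72 s, if anything falls off the work surface, if the arm or the gripper's body presses on something with over 40 N, if the wrist force passes 120 N, or if a joint passes its speed limit or range.

## Robot

A 6-joint arm with a two-finger parallel gripper is mounted at the origin on the work surface. World frame = base frame: x ahead of the robot, y to its left, z up, the work surface at z = 0. Lengths are in m, angles in rad, forces in N, time in s.
With the tool pointing down it reaches from about 0.35 to 0.975 m from the base axis. Payload 7.1 kg.
Tool frame: the origin (TCP) lies midway between the tips of the shut fingers; the grasp point (between the pads) lies 19 mm behind it; z points along the fingers, y is the line along which they close (so a half turn about z gives the same grasp; the last joint's range is limited). The gripper opens to 88 mm and grips with 3 to 60 N. Pads are 20 mm wide; open, the fingers measure 115 mm over their backs; the gripper's body (75 mm by 178 mm) begins 61 mm behind the grasp point.
Start: joints at [1.284, 0.423, 1.63, -0, 1.089, -0.019], TCP at [0.165, 0.603, 0.223] pointing down, gripper open.
Joint ranges: [-3, 3], [-0.9, 2.11], [0.09, 2.58], [-1.31, 4.45], [0.11, 2.69], [-2.54, 2.54]. Speed limits (rad/s): [2.39, 2.39, 3.01, 3.14, 3.14, 3.14].

## Interface

Orientations are given as a unit quaternion [w, x, y, z].
In Python, from station import move_pose, movel, movej, command_gripper, wait, inverse_kinematics, read_camera, camera_info, MotionError, job_done, get_time, get_joint_pos, get_qvel, get_effort, get_tcp_pos, get_ee_rot, get_ft_force, get_ft_torque, get_grip_width, get_finger_force gives the robot as it stands. Calls block until the motion is done:
- move_pose(position, orientation): joint-space move of the TCP to a pose.
- movel(position, frame=None, v=0.15, until_force=None): straight line of the TCP; frame=None keeps the orientation; v is the mean speed in m/s. With until_force (N) it stops when the force on the tool has changed by that much, and returns True; else False.
- movej(angles): joint-space move.
- command_gripper(opening): opening from 0.0 (shut) to 1.0 (fully open); the grip force is fixed at half the most; returns when the fingers have stopped.
- wait(seconds).
- inverse_kinematics(position, orientation): joint angles nearest the present ones, or None.
- read_camera(name): name is "scene" or "top" or "wrist"; returns the picture (480x640x3 uint8, red, green, blue); there is no depth.
- camera_info(name): a dict with "intrinsics" (3x3 intrinsics, pixels), "T" (4x4, takes a point from camera to world coordinates); the wrist camera has in their place "tool_from_camera" (4x4, takes a point from camera to tool coordinates, whose origin is the TCP and whose axes are the flange's). Camera axes: x right, y up, looking along -z (the intrinsics and any distortion apply to the point x, -y, -z); pixel columns grow to the right and rows downward; lengths in m; the calibration is good to about 2 mm. A picture is of the moment at which its call begins: read the wrist's pose just before it. camera_info takes no time and is no camera call.
A pose or a line that the arm cannot do raises MotionError and nothing moves.
- job_done(): hands the job in; it is judged then, once.
Readings, each from a call of its own:
- get_time(): time.
- get_joint_pos(): joint angles.
- get_qvel(): joint speeds.
- get_effort(): joint torques, N m.
- get_tcp_pos(): TCP position.
- get_ee_rot(): TCP orientation.
- get_ft_force(): force on the tool from outside, world axes, zero at the start.
- get_ft_torque(): the same for the moment, N m.
- get_grip_width(): opening from 0.0 (shut) to 1.0 (fully open).
- get_finger_force(): force on a finger pad.
Only numpy, scipy, OpenCV 4.12 (cv2) and the standard library are available. Lean on these libraries where they do the work, as an engineer would, in place of code of your own. Each camera call takes 0.05 s, during which the arm holds its last target. There are 200 camera calls.

## Working session

There is one attempt and no reset: what is moved stays moved. The work goes in short steps, each a Python script; the robot and the scene stay as the last script left them, time stands still between calls to the robot, and variables do not carry over. Pictures are saved under pics/ and viewed, at most 10 in all, crops included, and the job is handed in when it is done.

```bash
ls; mkdir -p pics
python3 - <<'E'
from station import *
import cv2,numpy as np
for n in("scene","top"):
    im=read_camera(n);cv2.imwrite(f"pics/{n}0.png",im[:,:,::-1]);i=camera_info(n);print(n,np.round(i["intrinsics"],1).tolist(),np.round(i["T"],3).tolist(),[k for k in i])
print(np.round(camera_info("wrist")["tool_from_camera"],3).tolist(),get_time(),get_ee_rot(),get_ft_force())
E
```

```text
pics
scene [[559.0, 0.0, 314.3], [0.0, 559.0, 235.5], [0.0, 0.0, 1.0]] [[0.7, -0.586, 0.408, 0.965], [0.714, 0.564, -0.414, -0.36], [0.012, 0.582, 0.813, 0.856], [0.0, 0.0, 0.0, 1.0]] ['intrinsics', 'T']
top [[543.9, 0.0, 321.2], [0.0, 543.9, 245.7], [0.0, 0.0, 1.0]] [[-0.023, 0.999, -0.049, 0.491], [-1.0, -0.022, 0.02, 0.071], [0.019, 0.05, 0.999, 1.154], [0.0, 0.0, 0.0, 1.0]] ['intrinsics', 'T']
[[-0.0, 0.959, 0.283, 0.077], [1.0, 0.0, 0.0, -0.0], [-0.0, 0.283, -0.959, -0.162], [0.0, 0.0, 0.0, 1.0]] 0.1 [-9.50896335e-05  1.33486560e-01  9.91050405e-01 -6.51430461e-04] [0.57849686 0.77214175 1.22098898]
```

View pics/top0.png

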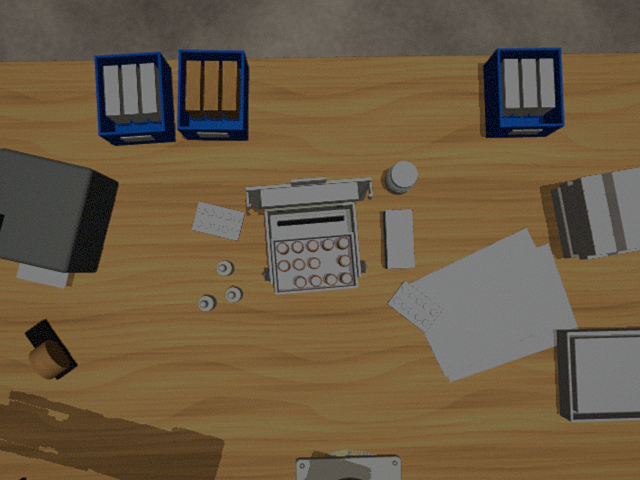

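View pics/scene0.png

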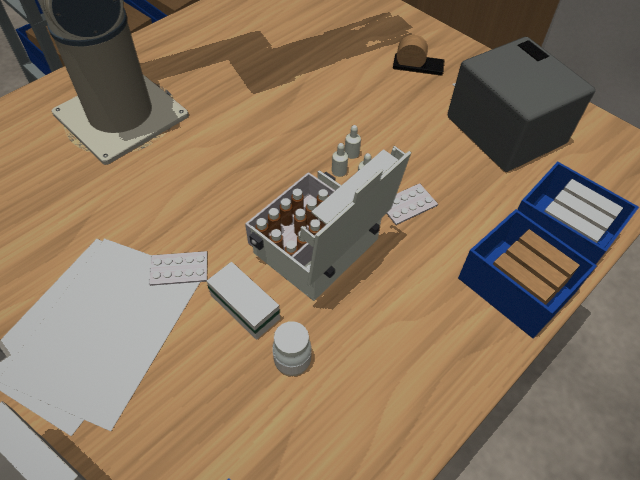

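The case sits around (313,240) in the top view, nearly square to the robot, with the tray's front edge at row ~290. The droppers are to the left (206–234, 268–303) and the carton to the right (400,238). I'll enlarge a crop to pick corners.

Run:
```python
import cv2
im=cv2.imread("pics/top0.png")[165:305,230:390]
im=cv2.convertScaleAbs(im,alpha=1.5)
cv2.imwrite("pics/crop.png",cv2.resize(im,None,fx=4.2,fy=4.2,interpolation=cv2.INTER_CUBIC))
```

```text
(no output)
```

View pics/crop.png

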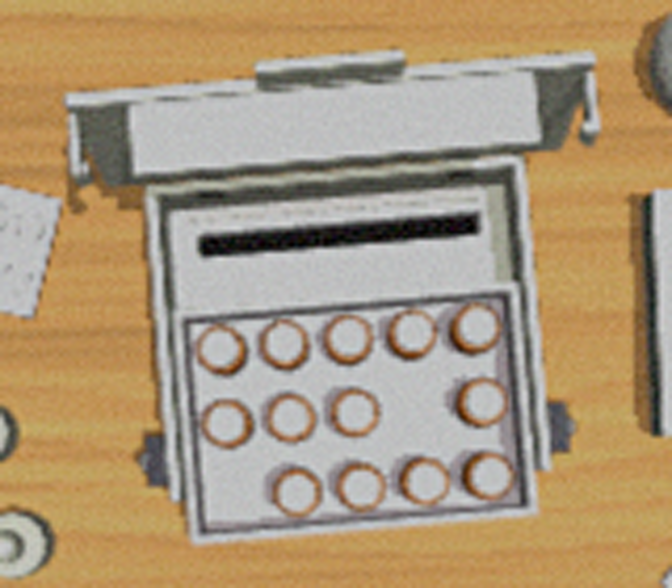

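Crop (×4.2) shows the case rim corners at about (147,190), (524,158), (549,467), (173,500), tray front top edge from (190,542) to (536,512), and lid edge from (67,98) to (595,57).

```bash
cat > h.py <<'E'
from station import *
import numpy as np
def ray(n,u,v):
    i=camera_info(n);K=np.array(i["intrinsics"]);T=np.array(i["T"])
    d=np.linalg.solve(K,[u,v,1.]);d=T[:3,:3]@[d[0],-d[1],-d[2]];return T[:3,3],d
def onplane(n,u,v,z):
    o,d=ray(n,u,v);return o+d*(z-o[2])/d[2]
E
python3 - <<'E'
from h import *
c=lambda u,v,z:onplane("top",230+u/4.2-.4,165+v/4.2-.4,z)
P=dict(bl=c(147,190,.08),br=c(524,158,.08),fr=c(549,467,.08),fl=c(173,500,.08),tl=c(190,542,.067),tr=c(536,512,.067))
for k,p in P.items():print(k,p.round(4))
w=P['bl']-P['br'];w2=P['fl']-P['fr'];w3=P['tl']-P['tr'];d=P['bl']-P['fl'];d2=P['br']-P['fr']
for a in(w,w2,w3):print(np.linalg.norm(a),np.arctan2(-a[0],a[1]))
for a in(d,d2):print(np.linalg.norm(a),np.arctan2(a[1],a[0]))
yaw=np.mean([np.arctan2(-a[0],a[1]) for a in(w,w2,w3)]+[np.arctan2(a[1],a[0]) for a in(d,d2)])
C=(P['bl']+P['br']+P['fl']+P['fr'])/4
R=np.array([[np.cos(yaw),-np.sin(yaw)],[np.sin(yaw),np.cos(yaw)]])
print("yaw",yaw,"C",C)
print("tray front in case",R.T@((P['tl']+P['tr'])/2-C)[:2])
# lid: intersect ray with lid edge; edge distance ~.154 from hinge along angle q
h=R@[.075,0]+C[:2]
for u,v in((67,98),(595,57),(329,58),(329,80)):
    o,dd=ray("top",230+u/4.2-.4,165+v/4.2-.4)
    t=np.linspace(.8,1.3,2000);X=o+t[:,None]*dd/-dd[2]
    L=(X[:,:2]-C[:2])@R; 
    r=np.hypot(L[:,0]-.075,X[:,2]-.08);
    for r0 in(.154,.179):
        k=np.argmin(abs(r-r0)+(X[:,2]<.1)*9);print(u,v,r0,L[k],X[k,2],np.pi-np.arctan2(X[k,2]-.08,L[k,0]-.075))
E
```

```text
bl [0.6178 0.1591 0.08  ]
br [ 0.6293 -0.0192  0.08  ]
fr [ 0.483  -0.0272  0.08  ]
fl [0.4717 0.1496 0.08  ]
tl [0.4514 0.1429 0.067 ]
tr [ 0.4617 -0.0216  0.067 ]
0.17873065014509748 0.06432035893460673
0.17713928740912943 0.06398953722405218
0.1648078529574773 0.06249330327909171
0.14641711056540385 0.06513982782558995
0.14648305298702138 0.054275422746957715
yaw 0.06204369000205966 C [0.55044388 0.06558234 0.08      ]
tray front in case [-0.09401299  0.00089291]
67 98 0.154 [0.09425632 0.10696476] 0.23286158887667285 1.6961085104487585
67 98 0.179 [0.0900201  0.10424208] 0.2583743452548619 1.6548036374481288
595 57 0.154 [ 0.09340613 -0.10805371] 0.23286158887667285 1.690629864053494
595 57 0.179 [ 0.08919346 -0.10482214] 0.2583743452548619 1.6502001989901298
329 58 0.154 [ 0.10206512 -0.00012711] 0.23161096356401656 1.747452353924399
329 58 0.179 [0.09753151 0.0001202 ] 0.2576239700672681 1.6969719506176304
329 80 0.154 [0.09288034 0.00063959] 0.23286158887667285 1.6872380060827004
329 80 0.179 [0.08868223 0.00086124] 0.2583743452548619 1.6473515459672106
```

```bash
cat >> h.py <<'E'
yaw=.062;C=np.array([.5504,.0656]);R=np.array([[np.cos(yaw),-np.sin(yaw)],[np.sin(yaw),np.cos(yaw)]])
Q=[0,-np.sin(yaw/2),np.cos(yaw/2),0]
def P(x,y,z): return [*(C+R@[x,y]),z]
def cx(): 
    p=np.array(get_tcp_pos());return [*(R.T@(p[:2]-C)).round(4),round(p[2],4)]
E
python3 - <<'E'
from h import *
command_gripper(0)
move_pose(P(-.135,0,.25),Q);print(cx(),get_time())
movel(P(-.135,0,.035),v=.15)
f0=np.array(get_ft_force());print(f0,cx())
print(movel(P(-.095,0,.035),v=.02,until_force=1.2),cx(),np.array(get_ft_force())-f0)
E
```

```text
[np.float64(-0.1348), np.float64(0.0004), np.float64(0.25)] 3.5917
[-0.79528271  0.60384927  0.29820469] [np.float64(-0.1346), np.float64(0.0), np.float64(0.0355)]
False [np.float64(-0.095), np.float64(-0.0), np.float64(0.035)] [-0.08708392 -0.51509853 -0.24257204]
```

Run:
```python
from h import *
f0=np.array(get_ft_force())
print(movel(P(-.05,0,.035),v=.012,until_force=8),cx())
for _ in range(6):
    print(get_time(),np.array(get_ft_force())-f0);wait(.1)
import cv2
cv2.imwrite("pics/t1.png",read_camera("top")[:,:,::-1])
```

```text
True [np.float64(-0.0776), np.float64(-0.0001), np.float64(0.0344)]
9.175 [1.24397805 0.51007892 0.54379961]
9.275 [1.13548656 0.18257129 0.67724096]
9.375 [0.20248353 0.56363123 0.21574507]
9.475 [ 1.49619531  0.2848658  -0.2500842 ]
9.575 [ 0.5041651  -0.05097007 -0.47464544]
9.675 [ 0.378959   -0.06574621 -0.92985563]
```

Run:
```python
from h import *
rd=lambda:np.mean([(wait(.02),get_ft_force())[1] for _ in range(5)],0)
x=cx()[0];f0=rd();d=R@[1,0]
for k in range(30):
    x+=.0003;movel(P(x,0,.035),v=.01);f=(rd()-f0)[:2]@d;print(k,round(x,4),cx()[0],round(f,2))
    if abs(f)>7.5:break
for _ in range(6):
    wait(.1);print(((rd()-f0)[:2]@d).round(2),end=" ")
print(get_time())
```

```text
0 -0.0779 -0.0778 -0.32
1 -0.0776 -0.0776 0.19
2 -0.0773 -0.0773 0.54
3 -0.077 -0.0773 -1.06
4 -0.0767 -0.0772 -3.58
5 -0.0764 -0.0773 -5.27
6 -0.0761 -0.0772 -5.92
7 -0.0758 -0.0773 -6.71
8 -0.0755 -0.0773 -7.08
9 -0.0752 -0.0773 -7.8
-8.53 -7.79 -7.96 -7.9 -7.94 -7.88 14.3417
```

Tray is firmly on the stop: 8 N held for over 0.6 s without moving. Now the lid.

Run:
```python
from h import *
import cv2
movel(P(-.12,0,.035),v=.08)
movel(P(-.13,0,.38),v=.3)
im=read_camera("top");cv2.imwrite("pics/t2.png",im[:,:,::-1])
movel(P(.185,0,.38),v=.3)
movel(P(.185,0,.20),v=.2)
print(get_time(),cx())
f0=np.array(get_ft_force())
print(movel(P(.075+.05,0,.20),v=.04,until_force=8),cx(),np.array(get_ft_force())-f0)
print(movel(P(.075+.02,0,.20),v=.025,until_force=12),cx(),np.array(get_ft_force())-f0,get_time())
im=read_camera("scene");cv2.imwrite("pics/s2.png",im[:,:,::-1])
```

```text
18.65 [np.float64(0.1858), np.float64(0.0), np.float64(0.2017)]
False [np.float64(0.1252), np.float64(-0.0), np.float64(0.1999)] [-0.40339719  1.32138058  0.03267697]
False [np.float64(0.095), np.float64(-0.0), np.float64(0.1999)] [-0.36039089 -0.25011606  0.45626851] 21.65
```

View pics/s2.png

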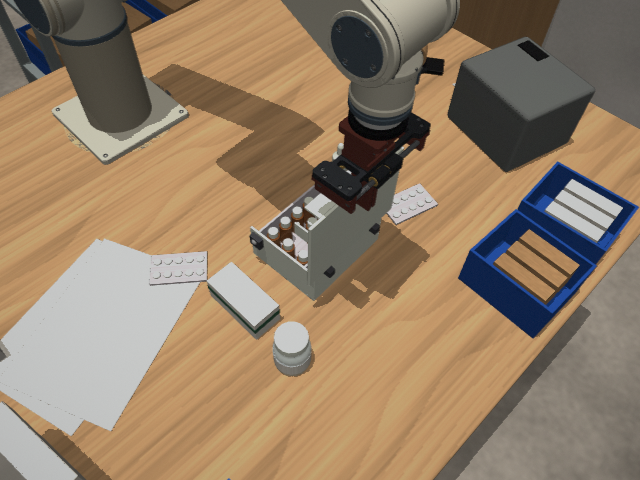

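The lid is about upright at (350,235) with the fingers behind it; everything else is in place. Continue the push, then withdraw.

Run:
```python
from h import *
import cv2
print(movel(P(.040,0,.20),v=.03,until_force=14),cx())
movel(P(.11,0,.20),v=.12)
print(get_time())
movel(P(.13,0,.38),v=.25)
wait(1)
cv2.imwrite("pics/s3.png",read_camera("scene")[:,:,::-1]);print(get_time())
```

```text
False [np.float64(0.0401), np.float64(0.0), np.float64(0.2)]
24.4167
26.3417
```

View pics/s3.png

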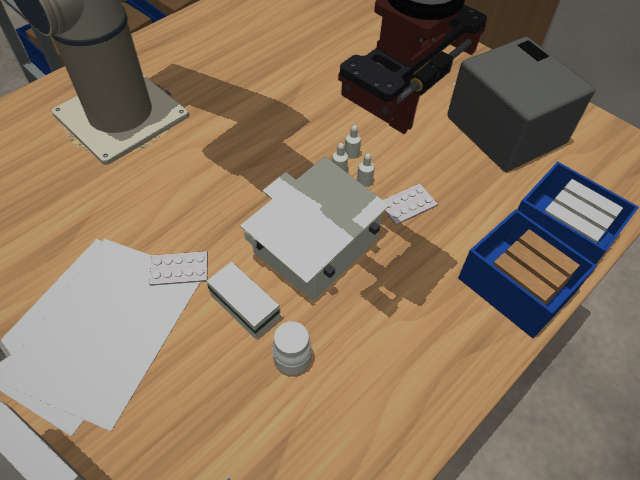

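The lid has swung down and rests on the catches (its surface spans (245,225)–(385,200)). Next, press the lip.

Run:
```python
from h import *
import cv2
movel(P(-.091,0,.38),v=.25);wait(1.5)
movel(P(-.091,0,.14),v=.15)
f0=np.array(get_ft_force())
print(movel(P(-.091,0,.085),v=.02,until_force=3.5),cx(),get_time())
rd=lambda:np.mean([(wait(.02),get_ft_force())[1] for _ in range(3)],0)[2]-f0[2]
z=cx()[2]
for k in range(60):
    z-=.0006;movel(P(-.091,0,z),v=.02);f=rd();print(round(z,4),cx()[2],round(f,1))
    if f>13 or (cx()[2]<.0885 and f>7):break
wait(.3);print(rd(),cx(),get_time())
```

```text
True [np.float64(-0.0911), np.float64(-0.0), np.float64(0.1038)] 32.325
0.1032 0.1036 8.4
0.1026 0.103 9.1
0.102 0.1023 8.4
0.1014 0.1017 8.1
0.1008 0.101 7.6
0.1002 0.1003 5.3
0.0996 0.0996 5.7
0.099 0.0989 3.4
0.0984 0.0984 2.4
0.0978 0.0977 0.1
0.0972 0.0971 -0.0
0.0966 0.0966 -0.5
0.096 0.096 -0.4
0.0954 0.0954 0.3
0.0948 0.0948 0.0
0.0942 0.0942 -0.0
0.0936 0.0936 0.3
0.093 0.093 -0.5
0.0924 0.0924 -0.3
0.0918 0.0918 -0.0
0.0912 0.0912 0.3
0.0906 0.0906 -0.4
0.09 0.09 0.0
0.0894 0.0894 0.3
0.0888 0.0888 -0.4
0.0882 0.0882 0.1
0.0876 0.0876 -0.5
0.087 0.087 0.3
0.0864 0.0864 -0.2
0.0858 0.0862 7.3
6.8126768033677605 [np.float64(-0.0909), np.float64(0.0), np.float64(0.0862)] 41.675
```

Snapped and hard against the stop at z = 0.0862 (expected 0.086). Retreat and check.

Run:
```python
from h import *
import cv2
movel(P(-.091,0,.25),v=.15);movel(P(-.15,.25,.3),v=.25);wait(.3)
a=read_camera("scene");t=read_camera("top")
c=lambda i:cv2.resize(cv2.convertScaleAbs(i[130:330,190:440,::-1].copy(),alpha=1.3),None,fx=1.6,fy=1.6)
cv2.imwrite("pics/end.png",np.hstack([c(a),c(t)]));print(get_time())
```

```text
44.5167
```

View pics/end.png

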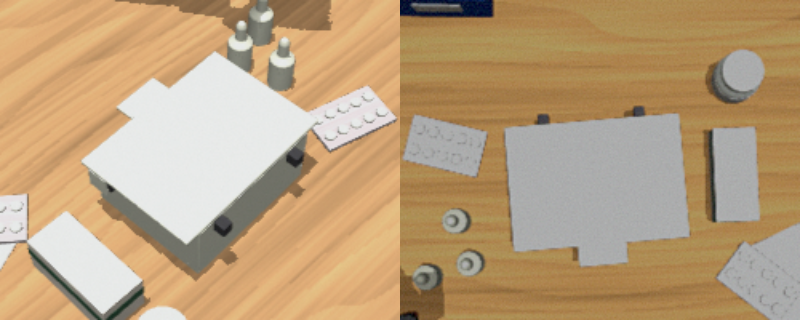

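The lid lies flat and shut, the tray is hidden inside, and the surrounding things have not moved.

```bash
python3 -c "
from station import *
print(job_done())"
```

```text
the job is handed in; nothing more can be done
None
```

I handed the job in at about 45 s: the tray held about 8 N on the stop, the lid fell untouched onto its catches and was pressed shut to the hard stop, and the final pictures show the surroundings in place; the judge's verdict was not shown.

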